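# Shut the air supply and open the bleed valve on a test stand

## Task

Take the pressure off the solenoid test stand under its clear splash shield: first shut the supply valve (the one whose plain pipe bends down into its foot) by swinging its lever all the way until it bears firmly on its stop pin, then open the bleed valve (the one with the ribbed silencer) all the way onto its stop pin in the same manner. The stops are set by hand and differ a little, so feel for each one and lean on it for a moment with a push of 10 to 30 newtons at the lever's sleeve, no harder; do not start opening the bleed valve before the supply is shut, and leave the loose parts round the stand where they are.

Things in the scene. Friction and masses are not known exactly. Their poses are not given: they have to be found in the camera images.
- frame: Test stand frame: steel base plate 155x440x8 mm, two rear posts, a gauge, and on top a clear level splash shield, underside 330 mm above the table, reaching 30 mm in front of this origin. Origin: on the table, below the stems' line; x level to the back, y to the left, z up. A tool pointing straight down over a lever lying across meets the shield; one leaning along the stem passes in front of it.
- supply_stand: Stand of the supply valve: its pipe at the lower front end is plain and bends down into the foot. Either valve may be the left one; they are 210 to 250 mm apart. Origin under the pivot, on the base plate; x level to the back, y left, z up. The valve stem leans 35 degrees from vertical to the front: its upward direction is -sin(35) x + cos(35) z.
- supply_pivot (a point): Point where the supply stem axis meets the mid-height plane of its lever, 148 mm above the table; axes as the stand's. Below the lever lie the valve body, pipe and stop ring: 16 mm or more is free under the sleeve. Lever plane is square to the stem.
- supply_grip (a point): Middle of the supply lever's black sleeve, 88 mm from the pivot; moves with the lever. Straight lever reaching 112 mm from the stem axis: sleeve 14 mm wide, 14 mm high (from 50 to 112 mm out); nearer in a flat steel strip 16 mm wide, 6 mm high. z up along the stem, x from the sleeve back to the stem.
- supply_lever (a joint): Supply lever angle, rad. 0 = open: lever along the pipe, down the slope to the front. Grows clockwise seen from above, toward the stand's left; shut at its stop pin, somewhere from 1.45 to 1.63, set anew each time. Turning takes about 3 N at the sleeve; it stays where left. Pin stands 32 mm from the stem, meets the strip; pushed at mid-sleeve with 10 N it bears 21 N, with 30 N 80 N. Starts at 0 to 0.3.
- bleed_stand: Stand of the bleed valve, same size, lean, origin and axes as the supply's; its lower front end carries a ribbed brass silencer 37 mm in diameter.
- bleed_pivot (a point): Point where the bleed stem axis meets the mid-height plane of its lever, 148 mm above the table; as on the supply valve.
- bleed_grip (a point): Middle of the bleed lever's black sleeve, 88 mm from the pivot; moves with the lever, which is like the supply's. z up along the stem, y from the stem out to the sleeve.
- bleed_lever (a joint): Bleed lever angle, rad. 0 = shut: lever across the pipe, pointing to the stand's left. Grows counter-clockwise seen from above, down the slope to the front; open at its own stop pin, from 1.45 to 1.63, set anew each time. Friction, pin and forces as on the supply valve. Starts at 0 to 0.3.
- module_l: Bystander: black solenoid module standing upright, 42x38x87 mm, in front of the space between the valves; origin under its centre.
- module_r: Bystander: a second such module standing in front of the stand at the right.
- nut_a: Bystander: black ribbed ring nut 41 mm across, 20 mm high, lying in front of the stand.
- nut_b: Bystander: a second such nut.
- insert_a: Bystander: turned steel insert 24 mm across, 16 mm high, lying in front of the stand at the left.
- wrench: Bystander: flat pin wrench 174 mm long, lying on the table at the right.
- can: Bystander: aerosol can 67 mm across, 194 mm high, standing at the right.

How it is judged:
On the way, in this order (a step that is already met when the one before it is completed fails the run):
1. the supply lever bears on its stop pin with 10 N or more for 0.1 s (contact force between supply_stop_c1 and supply_lever_c1 above 10 N and value of joint supply_lever above 1.42 rad), for 0.1 s.
2. then the bleed lever bears on its stop pin with 10 N or more for 0.1 s, the supply still shut (contact force between bleed_stop_c1 and bleed_lever_c1 above 10 N and value of joint each of bleed_lever, supply_lever above 1.42 rad), for 0.1 s.
At the end, for the whole second after the job is handed in: Both levers rest turned 1.42 rad (81 degrees) or more from where they count zero, that is on or within some degrees of their stops: supply shut, bleed open. No bystander has moved more than 30 mm (value of joint each of supply_lever, bleed_lever above 1.42 rad and velocity of joint supply_lever between -0.05 and 0.05 rad/s and velocity of joint bleed_lever between -0.05 and 0.05 rad/s and distance of each of module_l, module_r, nut_a, nut_b, insert_a, wrench, can from where it was at the start of the episode below 0.03 m); the robot touches nothing.
It fails at once if the bleed lever passes 0.45 rad (26 degrees) while the supply lever is short of 1.35 rad (value of joint bleed_lever above 0.45 rad and value of joint supply_lever below 1.35 rad).
It fails at once if the supply stop is forced with more than 125 N at the pin (contact force between supply_stop_c1 and supply_lever_c1 above 125 N).
It fails at once if the bleed stop is forced with more than 125 N at the pin (contact force between bleed_stop_c1 and bleed_lever_c1 above 125 N).
It fails at once if a bystander is moved by more than 30 mm (distance of any of module_l, module_r, nut_a, nut_b, insert_a, wrench, can from where it was at the start of the episode above 0.03 m).
It also fails if it takes over 72 s, if anything falls off the work surface, if the arm or the gripper's body presses on something with over 40 N, if the wrist force passes 120 N, or if a joint passes its speed limit or range.

## Robot

A 6-joint arm with a two-finger parallel gripper is mounted at the origin on a cart in front of the work surface, level with it; the furniture and walls round the work are solid. World frame = base frame: x ahead of the robot, y to its left, z up, the work surface at z = 0. Lengths are in m, angles in rad, forces in N, time in s.
With the tool pointing down it reaches from about 0.275 to 0.725 m from the base axis. Payload 15.9 kg.
Tool frame: the origin (TCP) lies on the mounting face of the last link; the fingertips stand 173 mm ahead of it and the grasp point (between the pads) lies 155 mm ahead of it; z points along the fingers, y is the line along which they close (so a half turn about z gives the same grasp; the last joint's range is limited). The gripper opens to 85 mm and grips with 20 to 120 N. Pads are 22 mm wide; open, the fingers measure 114 mm over their backs; the gripper's body (76 mm by 85 mm) begins 54 mm behind the grasp point. The pads swing forward as they close: fully open they stand 13 mm farther back than shut.
Start: joints at [1.141, 0.213, -0.034, 1.323, 0, 1.571], TCP at [0.208, 0.455, 0.405] pointing down, gripper open.
Joint ranges: [-2.98, 2.98], [-0.74, 1.72], [-1.14, 1.35], [-2.1, 2.04], [-1.57, 1.44], [-3.14, 3.14]. Speed limits (rad/s): [1.89, 1.89, 2.39, 2.57, 3.14, 3.14].

## Interface

Orientations are given as a unit quaternion [x, y, z, w].
In Python, from bench import env gives the robot as it stands.
- The arm moves only by the tool jog_arm, never from a script. Its argument "steps" is a list of rows, each an object of numbers: "x", "y", "z": the shift along the tool's x, y, z in units of 25 mm (1.0 is 25 mm); "yaw": the turn about the tool's z in units of 8 degrees (1.0 is 8 degrees). A call has 1 to 20 rows; each row is the pose to reach, as a shift and turn from the pose commanded when the call began, along the tool's axes at that moment; what a row does not reach only later rows make up. A row lasts 1/10 s, in which the tool goes at most 50 mm and 8.59 degrees, less where a joint would pass 70% of its speed; a pose out of reach is approached as far as the arm can. A call with a gripper value outside its range is refused whole. "grip" is the closure, from 0 (fully open) to 1 (shut), set as the call begins (left out, the last holds). The fingers move at their own pace and stop on an object; "grip_force" is the grip in N (left out, the last holds). Time passes only in rows, so rows that repeat a pose let the fingers close. It gives the time, the measured TCP pose, the force, the opening and the grip force at its end, in the units of the state.
- env.observe(): the state, without advancing time (a new reading comes with each control period).
- env.capture(name): name is "side" or "top"; returns a dict with "color" (480x640x3 uint8, red, green, blue), "fov_y" (degrees; the focal length in pixels is half the picture's height over the tangent of half this angle, whatever the lens; pixels are square), "cx", "cy" (the principal point, pixels), "R" (3x3) and "t" (3): a world point X has camera coordinates R X + t. Camera axes: x right, y down, z forward; pixel columns grow to the right and rows downward; lengths in m; the calibration is good to about 2 mm. A picture is of the moment at which its call begins. There is no depth.
- env.close_job(): hands the job in; it is judged then, once.
Trained networks look in a picture, given as the dict that the camera call returned (one of the last four; its "shot" number tells which), for a name from the list of things; names that differ only in an ending like _2 or _b are one class to them, and where a whole thing is asked for, a point or a joint stands for the part that bears it (a point fixed in the world has none). Each returns a list of dicts, best first, with "p" (0 to 1); they miss things now and then, are a little off and sometimes report something else, mostly with a low value. They report only what shows in the picture. A call takes as long as a camera call.
- env.look_for(picture, label): "box" ([left, top, width, height] in pixels, round what is visible of it).
- env.silhouettes(picture, label): "pixels" (480x640 bool, what is visible of it) and "box" ([left, top, width, height] in pixels, round what is visible of it).
The state is a dict: "clock": time; "joint_pos": joint angles; "dq": joint speeds; "effort": joint torques, N m; "tool_pos": TCP position; "tool_rot": TCP orientation; "ft_force": force on the tool from outside, world axes, zero at the start; "wrist_torque": the same for the moment, N m; "width": finger opening in m; "finger_force": force on a finger pad.
Only numpy, scipy, OpenCV 4.12 (cv2) and the standard library are available. Lean on these libraries where they do the work, as an engineer would, in place of code of your own. Each camera call takes 0.05 s, during which the arm holds its last target. There are 200 camera calls.

## Working session

There is one attempt and no reset: what is moved stays moved. The work goes in short steps, Python scripts to look and compute and a tool call to move; the robot and the scene stay as the last step left them, time stands still between calls to the robot, and variables do not carry over. Pictures are saved under pics/ and viewed, at most 11 in all, crops included, and the job is handed in when it is done.

Besides the shell and the picture viewer there is one more tool, called after ">>>" by a JSON object that holds its "api" and its "payload", one argument or row to a line. jog_arm: Moves the arm, as the interface text tells. Its arguments: {"type":"object","properties":{"steps":{"type":"array"},"grip":{"type":"number"},"grip_force":{"type":"number"}},"required":["steps"]}

```bash
ls; mkdir -p pics; cat > h.py <<'E'
import numpy as np, cv2
from bench import env
def K(p):
    f=240/np.tan(np.radians(p['fov_y'])/2); return f,p['cx'],p['cy']
def proj(p,X):
    f,cx,cy=K(p); c=np.asarray(p['R'])@np.asarray(X,float)+np.asarray(p['t']); return np.array([f*c[0]/c[2]+cx,f*c[1]/c[2]+cy])
def ray(p,u,v):
    f,cx,cy=K(p); R=np.asarray(p['R']); d=R.T@np.array([(u-cx)/f,(v-cy)/f,1]); return -R.T@np.asarray(p['t']),d
def atz(p,u,v,z):
    o,d=ray(p,u,v); return o+d*(z-o[2])/d[2]
E
python3 - <<'E'
from h import *
o=env.observe(); print({k:np.round(v,3) for k,v in o.items()})
for n in('side','top'):
    p=env.capture(n); cv2.imwrite(f'pics/{n}0.png',p['color'][:,:,::-1]); o,d=ray(p,p['cx'],p['cy']); print(n,p['fov_y'],p['cx'],p['cy'],o,d)
    for l in('frame','supply_stand','bleed_stand','supply_lever','bleed_lever','supply_pivot','bleed_pivot','supply_grip','bleed_grip','module_l','module_r','nut_a','insert_a','wrench','can'):
        try: print(l,[(np.round(b['box']).astype(int).tolist(),round(b['p'],2)) for b in env.look_for(p,l)[:3]])
        except Exception as e: print(l,e)
E
```

```text
pics
{'clock': np.float64(0.0), 'joint_pos': array([ 1.141,  0.213, -0.035,  1.323,  0.   ,  1.571]), 'dq': array([-0.   , -0.001,  0.   , -0.001,  0.001, -0.   ]), 'effort': array([-4.0000e-03, -6.8616e+01,  4.8712e+01,  1.7000e-02, -0.0000e+00,
        0.0000e+00]), 'tool_pos': array([0.208, 0.454, 0.404]), 'tool_rot': array([ 0.213,  0.977, -0.001, -0.   ]), 'ft_force': array([0.369, 0.312, 0.511]), 'wrist_torque': array([-0.047,  0.017,  0.039]), 'finger_force': np.float64(0.0), 'width': np.float64(0.085)}
side 53.55183602294195 321.51962720221826 235.15483561347997 [ 0.12658353 -0.91197769  0.69588085] [ 0.297613    0.77590154 -0.55624032]
frame [([293, 81, 145, 209], 0.66)]
supply_stand [([287, 153, 73, 68], 0.81)]
bleed_stand [([330, 191, 69, 78], 0.68)]
supply_lever [([292, 162, 38, 30], 0.59)]
bleed_lever [([332, 187, 34, 27], 0.74)]
supply_pivot [([292, 155, 67, 67], 0.66)]
bleed_pivot [([330, 193, 69, 74], 0.84)]
supply_grip [([291, 161, 38, 31], 0.69)]
bleed_grip [([329, 190, 38, 25], 0.68)]
module_l [([281, 215, 25, 35], 0.84), ([308, 270, 25, 37], 0.72), ([329, 188, 37,
[... 489 characters left out ...]
77962 ]
frame [([110, 109, 229, 151], 0.87)]
supply_stand [([179, 191, 42, 72], 0.72)]
bleed_stand [([249, 176, 62, 61], 0.77), ([272, 262, 18, 21], 0.67)]
supply_lever [([188, 208, 13, 56], 0.68)]
bleed_lever [([247, 200, 52, 21], 0.94)]
supply_pivot [([176, 196, 46, 65], 0.55)]
bleed_pivot [([249, 177, 62, 60], 0.95)]
supply_grip [([188, 214, 13, 50], 0.57)]
bleed_grip [([248, 199, 53, 22], 0.77)]
module_l [([338, 255, 18, 25], 0.82), ([242, 257, 18, 29], 0.63)]
module_r [([338, 255, 18, 25], 0.82), ([242, 257, 18, 29], 0.63)]
nut_a [([225, 278, 14, 8], 0.69), ([271, 261, 22, 19], 0.44)]
insert_a [([173, 274, 9, 9], 0.6)]
wrench [([415, 256, 34, 56], 0.59)]
can [([427, 182, 45, 49], 0.81)]
```

```bash
python3 - <<'E'
import cv2
a=cv2.imread('pics/top0.png')[80:320,90:490];cv2.imwrite('pics/t1.png',cv2.resize(a,(800,480),interpolation=cv2.INTER_CUBIC))
a=cv2.imread('pics/side0.png')[70:320,260:460];cv2.imwrite('pics/s1.png',cv2.resize(a,None,fx=2.4,fy=2.4,interpolation=cv2.INTER_CUBIC))
E
```

```text
(no output)
```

View pics/t1.png

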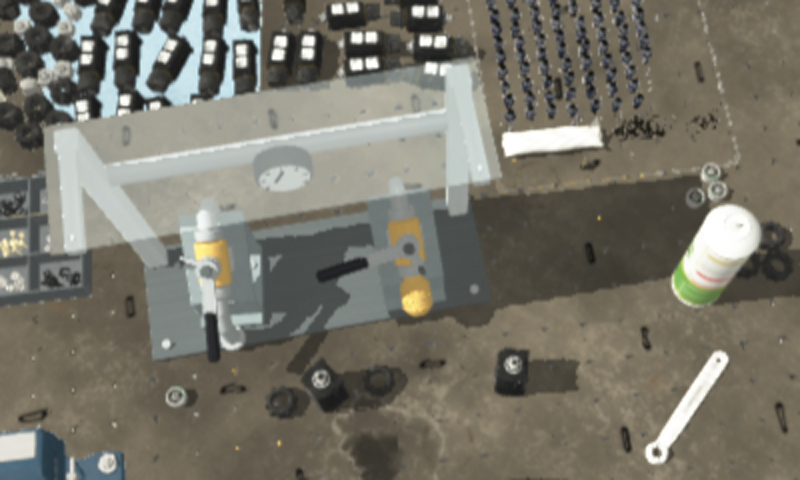

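View pics/s1.png

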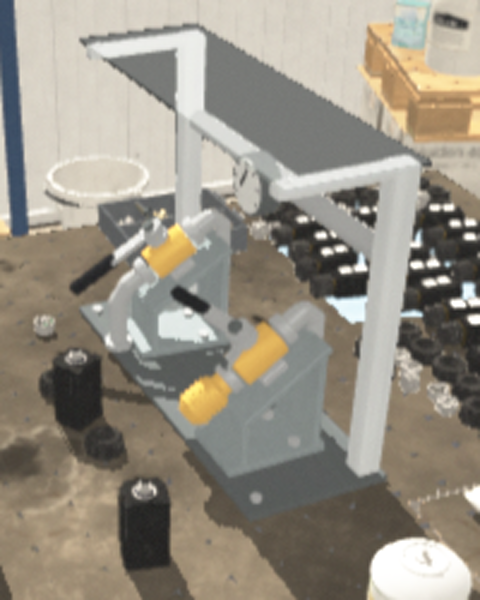

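```bash
cat >> h.py <<'E'
def tri(p,a,q,b):
    o1,d1=ray(p,*a);o2,d2=ray(q,*b); s=np.linalg.lstsq(np.c_[d1,-d2],o2-o1,rcond=None)[0]
    x,y=o1+d1*s[0],o2+d2*s[1]; return (x+y)/2,np.linalg.norm(x-y)
E
python3 - <<'E'
from h import *
t=env.capture('top');s=env.capture('side')
P=dict(sup=((194,214),(323,166)),bl=((294,204.5),(359,207)))
for n,(a,b) in P.items(): print(n,'z.15:',atz(t,*a,.15).round(4),atz(s,*b,.15).round(4),'tri',tri(t,a,s,b))
e=[atz(t,90+u/2,80+v/2,.008) for u,v in((153,357),(490,300),(147,270))]
print('plate',np.round(e,4),np.linalg.norm(e[1]-e[0]), 'yaw',np.degrees(np.arctan2(*( (e[0]-e[1])[[1,0]]))))
for l in('supply_grip','bleed_grip','supply_lever','bleed_lever'):
    c=[]
    for p in(t,s):
        r=env.silhouettes(p,l)
        if not r: print(l,'none');continue
        m=r[0]['pixels']; y,x=np.nonzero(m); pts=np.c_[x,y].astype(float); cc=pts.mean(0); w,V=np.linalg.eigh(np.cov((pts-cc).T)); pr=(pts-cc)@V[:,1]
        print(l,p is t,round(r[0]['p'],2),len(x),cc.round(1),(cc+V[:,1]*pr.min()).round(1),(cc+V[:,1]*pr.max()).round(1)); c.append(cc)
    if len(c)==2: print(tri(t,c[0],s,c[1]))
E
```

```text
sup z.15: [0.5417 0.1584 0.15  ] [0.5395 0.1541 0.15  ] tri (array([0.5419727 , 0.15897086, 0.14769046]), np.float64(0.0012721013165059207))
bl z.15: [ 0.536  -0.0728  0.15  ] [ 0.5389 -0.0737  0.15  ] tri (array([ 0.53780804, -0.07311741,  0.1492539 ]), np.float64(0.0028030736191934497))
plate [[ 0.4887  0.264   0.008 ]
 [ 0.5102 -0.1712  0.008 ]
 [ 0.6084  0.2682  0.008 ]] 0.4357691907035602 yaw 92.8327720377468
supply_grip True 0.77 369 [194.7 234.6] [193.  210.9] [196.5 261.1]
supply_grip False 0.8 326 [308.3 176.7] [326.6 162.5] [289.4 191.5]
(array([0.50224558, 0.16586817, 0.11973835]), np.float64(0.0003884982220420029))
bleed_grip True 0.71 394 [274.7 210.1] [298.7 202.2] [248.  218.9]
bleed_grip False 0.79 253 [348.9 201.4] [363.7 210.4] [331.9 191.1]
(array([ 0.53353548, -0.02680925,  0.1399055 ]), np.float64(0.0029690062404092482))
supply_lever True 0.91 419 [194.5 232.7] [192.9 209.9] [196.5 261.1]
supply_lever False 0.69 262 [308.4 176.6] [325.9 162.9] [290. 191.]
(array([0.50463047, 0.16621054, 0.12036699]), np.float64(0.0045393272405045626))
bleed_lever True 0.88 408 [277.  209.4] [299.2 202.5] [248.7 218.2]
bleed_lever False 0.6 270 [349.1 201.7] [363.2 210.7] [331.7 190.5]
(array([ 0.53242689, -0.03228025,  0.1427694 ]), np.float64(0.0011956461726060057))
```

```bash
python3 - <<'E'
import cv2,numpy as np
a=cv2.imread('pics/side0.png');b=cv2.imread('pics/top0.png')[170:290,160:340]
c=np.full((600,800,3),0,np.uint8); c[:330,:440]=cv2.resize(a,(440,330)); c[:300,500:800]=cv2.resize(b,None,fx=2.5,fy=2.5)[:300,:300]
b=cv2.imread('pics/top0.png')[280:480,40:240]; c[340:600,0:260]=cv2.resize(b,(260,260))
d=cv2.imread('pics/side0.png')[140:280,270:405]; c[310:590,500:770]=cv2.resize(d,None,fx=2,fy=2,interpolation=cv2.INTER_CUBIC)
cv2.imwrite('pics/m2.png',c)
E
```

```text
(no output)
```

View pics/m2.png

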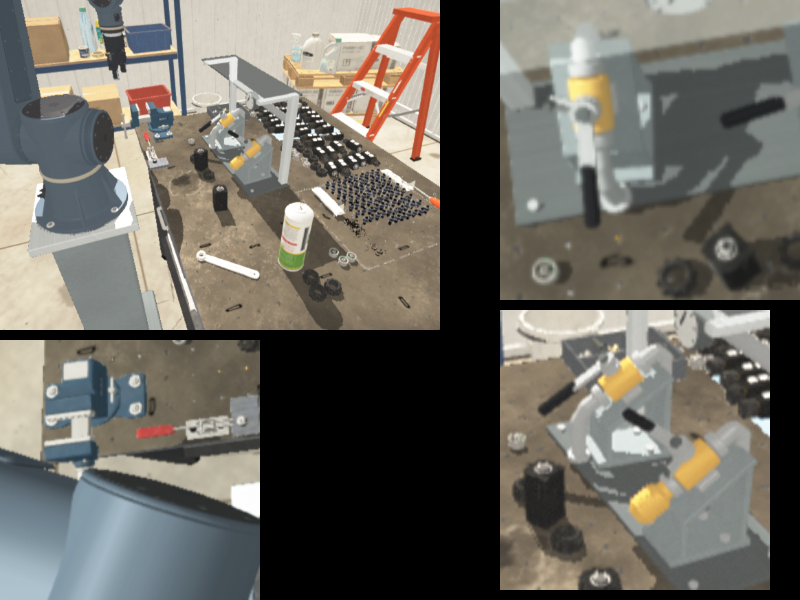

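```bash
python3 - <<'E'
from h import *
t=env.capture('top');s=env.capture('side')
T=lambda u,v:(90+u/2,80+v/2)
S=lambda u,v:(260+u/2.4,70+v/2.4)
for z in(.33,.335):
  a=atz(t,*T(57,252),z);b=atz(t,*T(497,180),z);print('shield front',a.round(4),b.round(4),np.degrees(np.arctan2(-(a-b)[0],(a-b)[1])))
  a=atz(s,*S(82,41),z);b=atz(s,*S(430,163),z);print('side: far-left-front.. ',a.round(4),b.round(4))
# lever fit: pivot + yaw + theta
from scipy.optimize import least_squares
c,sn=np.cos(np.radians(35)),np.sin(np.radians(35))
def lp(px,py,yaw,phi,r,h=0): # phi from front toward left
    u,v=r*np.cos(phi),r*np.sin(phi); x=-u*c-h*sn; y=v; z=.148-u*sn+h*c
    return np.array([px+x*np.cos(yaw)-y*np.sin(yaw),py+x*np.sin(yaw)+y*np.cos(yaw),z])
obs={'sup':(T(212,355),T(208,268),S(77,287),S(152,230)),'bl':(T(319,274),T(408,249),S(175,291),S(237,327))}
for n,(a,b,d,e) in obs.items():
  for yaw in(-.03,0.03,.05,.09):
    f=lambda q:np.r_[proj(t,lp(q[0],q[1],yaw,q[2],.110))-a,proj(s,lp(q[0],q[1],yaw,q[2],.110))-d,proj(t,lp(q[0],q[1],yaw,0,0,.008))-b,proj(s,lp(q[0],q[1],yaw,0,0,.008))-e]
    r=least_squares(f,[.54,.16 if n=='sup' else -.07,.1 if n=='sup' else 1.3]); print(n,yaw,r.x.round(4),r.cost.round(2),r.fun.round(1))
E
```

```text
shield front [0.501  0.2616 0.33  ] [ 0.5235 -0.1671  0.33  ] 3.002321500975538
side: far-left-front..  [0.5023 0.2663 0.33  ] [ 0.6659 -0.1598  0.33  ]
shield front [0.4987 0.2597 0.335 ] [ 0.521  -0.1665  0.335 ] 3.0023215009755395
side: far-left-front..  [0.4972 0.2502 0.335 ] [ 0.6585 -0.1701  0.335 ]
sup -0.03 [0.5454 0.1557 0.1344] 2.02 [-0.   0.2 -0.4  0.2  0.7 -0.5 -0.1 -1.7]
sup 0.03 [0.5455 0.156  0.1785] 2.09 [ 0.   0.3 -0.5  0.1  0.7 -0.6 -0.  -1.8]
sup 0.05 [0.5456 0.1561 0.1931] 2.13 [ 0.1  0.3 -0.5  0.1  0.7 -0.6 -0.  -1.8]
sup 0.09 [0.5457 0.1563 0.2221] 2.22 [ 0.1  0.3 -0.6 -0.   0.6 -0.6  0.  -1.8]
bl -0.03 [ 0.5393 -0.0734  1.3585] 3.55 [-0.3  0.3  1.6  1.3  0.2 -0.3 -1.4 -0.8]
bl 0.03 [ 0.5399 -0.0739  1.4059] 1.8 [-0.3  0.5  1.   0.5  0.5 -0.5 -1.  -0.7]
bl 0.05 [ 0.5401 -0.074   1.4217] 1.52 [-0.2  0.5  0.8  0.2  0.5 -0.6 -0.9 -0.6]
bl 0.09 [ 0.5405 -0.0742  1.4533] 1.41 [-0.1  0.7  0.5 -0.4  0.7 -0.8 -0.7 -0.6]
```

>>> {"api": "jog_arm", "payload": {
  "steps": [
    {"z":-2},
    {"z":-4},
    {"z":-6},
    {"z":-8},
    {"z":-10},
    {"z":-12},
    {"z":-14},
    {"z":-16},
    {"z":-18},
    {"z":-20},
    {"z":-22},
    {"z":-24}
  ]
}}

```text
$.steps[0]: bad value
```

>>> {"api": "jog_arm", "payload": {
  "steps": [
    {"x":0,"y":0,"z":-2,"yaw":0},
    {"x":0,"y":0,"z":-4,"yaw":0},
    {"x":0,"y":0,"z":-6,"yaw":0},
    {"x":0,"y":0,"z":-8,"yaw":0},
    {"x":0,"y":0,"z":-10,"yaw":0},
    {"x":0,"y":0,"z":-12,"yaw":0}
  ]
}}

```text
clock: 2.8
tool_pos: [0.2048, 0.4467, 0.6608]
tool_rot: [0.213, 0.977, 0.012, 0.003]
ft_force: [-16.5, -35.3, -20.2]
width: 0.0852
finger_force: 0.0
```

```bash
cat >> h.py <<'E'
def st():
    o=env.observe(); print(round(float(o['clock']),2),'q',np.round(o['joint_pos'],3).tolist(),'p',np.round(o['tool_pos'],4).tolist(),'r',np.round(o['tool_rot'],3).tolist(),'F',np.round(o['ft_force'],1).tolist(),'M',np.round(o['wrist_torque'],1).tolist(),'w',round(float(o['width']),3)); return o
E
python3 -c "
from h import *
st()"
```

```text
2.8 q [1.141, 0.356, 0.846, 2.037, -0.0, 1.571] p [0.2048, 0.4467, 0.6608] r [0.213, 0.977, 0.012, 0.003] F [-16.5, -35.3, -20.2] M [-2.1, 1.0, -0.0] w 0.085
```

>>> {"api": "jog_arm", "payload": {
  "steps": [
    {"x":0,"y":0,"z":-2,"yaw":0},
    {"x":0,"y":0,"z":-4,"yaw":0},
    {"x":0,"y":0,"z":-6,"yaw":0},
    {"x":0,"y":0,"z":-8,"yaw":0}
  ]
}}

```text
clock: 3.2
tool_pos: [0.1842, 0.4018, 0.6905]
tool_rot: [0.213, 0.976, 0.033, 0.007]
ft_force: [-0.3, -0.1, -0.1]
width: 0.0852
finger_force: 0.0
```

```bash
python3 -c "
from h import *
st()"
```

```text
3.2 q [1.141, 0.246, 0.779, 2.036, 0.0, 1.571] p [0.1842, 0.4018, 0.6905] r [0.213, 0.976, 0.033, 0.007] F [-0.3, -0.1, -0.1] M [-0.1, 0.0, -0.0] w 0.085
```

>>> {"api": "jog_arm", "payload": {
  "steps": [
    {"x":0,"y":0,"z":2,"yaw":0},
    {"x":0,"y":0,"z":4,"yaw":0},
    {"x":0,"y":0,"z":6,"yaw":0},
    {"x":0,"y":0,"z":6,"yaw":0}
  ]
}}

```text
clock: 3.6
tool_pos: [0.1884, 0.4109, 0.5376]
tool_rot: [0.213, 0.976, 0.032, 0.007]
ft_force: [0.1, 0.6, 0.1]
width: 0.0855
finger_force: 0.0
```

```bash
python3 -c "
from h import *
st()"
```

```text
3.6 q [1.141, 0.094, 0.159, 1.57, 0.0, 1.571] p [0.1884, 0.4109, 0.5376] r [0.213, 0.976, 0.032, 0.007] F [0.1, 0.6, 0.1] M [-0.1, -0.0, 0.1] w 0.086
```

```bash
cat > kin.py <<'E'
import numpy as np
from scipy.optimize import least_squares
D=[(.213,-.035,1.323,np.hypot(.208,.4545),.4045),(.356,.846,2.037,np.hypot(.2048,.4467),.6608),(.246,.779,2.036,np.hypot(.1842,.4018),.6905),(.094,.159,1.57,np.hypot(.1884,.4109),.5376)]
def fk(q2,q3,q4,L):
    a0,z0,l1,l2,l3=L; p=q2-q3+q4; f=q2-q3
    return np.array([a0+l1*np.sin(q2)+l2*np.cos(f)+l3*np.cos(p), z0+l1*np.cos(q2)-l2*np.sin(f)-l3*np.sin(p)])
def res(L): return np.concatenate([fk(*d[:3],L)-d[3:] for d in D])
s=least_squares(lambda L:np.r_[res(L),1e-3*np.array([L[0],L[1]-.25,0,0,0])],[0,.25,.4,.4,.1]); L=s.x
if __name__=='__main__':
    print(L.round(4),res(L).round(4))
    for q3 in(.9,1.0,1.1,1.2,1.3,1.35):
        print(q3,[(round(q2,2),fk(q2,q3,2.03,L).round(3).tolist(),round(np.degrees(q2-q3+2.03-np.pi/2),1)) for q2 in(-.2,0,.2,.4,.6)])
E
python3 kin.py
```

```text
[ 0.0754 -0.1322  0.276   0.3754 -0.3634] [-0.0021  0.0043  0.0028  0.0056 -0.0007 -0.0018  0.     -0.0081]
0.9 [(-0.2, [-0.026, 0.764], np.float64(-36.7)), (0, [0.154, 0.766], np.float64(-25.3)), (0.2, [0.331, 0.733], np.float64(-13.8)), (0.4, [0.498, 0.665], np.float64(-2.3)), (0.6, [0.647, 0.565], np.float64(9.1))]
1.0 [(-0.2, [-0.089, 0.756], np.float64(-42.4)), (0, [0.091, 0.771], np.float64(-31.0)), (0.2, [0.27, 0.75], np.float64(-19.5)), (0.4, [0.442, 0.694], np.float64(-8.1)), (0.6, [0.599, 0.604], np.float64(3.4))]
1.1 [(-0.2, [-0.15, 0.742], np.float64(-48.2)), (0, [0.028, 0.77], np.float64(-36.7)), (0.2, [0.209, 0.761], np.float64(-25.3)), (0.4, [0.383, 0.717], np.float64(-13.8)), (0.6, [0.546, 0.639], np.float64(-2.3))]
1.2 [(-0.2, [-0.209, 0.722], np.float64(-53.9)), (0, [-0.034, 0.762], np.float64(-42.4)), (0.2, [0.146, 0.766], np.float64(-31.0)), (0.4, [0.323, 0.734], np.float64(-19.5)), (0.6, [0.49, 0.667], np.float64(-8.1))]
1.3 [(-0.2, [-0.266, 0.696], np.float64(-59.6)), (0, [-0.095, 0.748], np.float64(-48.2)), (0.2, [0.083, 0.764], np.float64(-36.7)), (0.4, [0.261, 0.745], np.float64(-25.3)), (0.6, [0.432, 0.69], np.float64(-13.8))]
1.35 [(-0.2, [-0.294, 0.681], np.float64(-62.5)), (0, [-0.125, 0.739], np.float64(-51.0)), (0.2, [0.052, 0.761], np.float64(-39.6)), (0.4, [0.23, 0.748], np.float64(-28.1)), (0.6, [0.402, 0.7], np.float64(-16.7))]
```

>>> {"api": "jog_arm", "payload": {
  "steps": [
    {"x":-1.5,"y":-1.1,"z":-0.5,"yaw":0.8},
    {"x":-3,"y":-2.1,"z":-1,"yaw":1.6},
    {"x":-4.5,"y":-3.2,"z":-1.5,"yaw":2.4},
    {"x":-6,"y":-4.2,"z":-2,"yaw":3.2},
    {"x":-7.6,"y":-5.3,"z":-2.5,"yaw":4},
    {"x":-9.2,"y":-6.4,"z":-3,"yaw":4.8},
    {"x":-10.8,"y":-7.5,"z":-3,"yaw":5.6},
    {"x":-12.4,"y":-8.6,"z":-3,"yaw":6.4},
    {"x":-14,"y":-9.7,"z":-3,"yaw":7.2},
    {"x":-15.5,"y":-10.7,"z":-3,"yaw":7.8},
    {"x":-16.9,"y":-11.7,"z":-3,"yaw":7.8},
    {"x":-16.9,"y":-11.7,"z":-3,"yaw":7.8}
  ]
}}

```text
clock: 4.8
tool_pos: [0.4506, -0.0376, 0.5932]
tool_rot: [0.69, 0.723, 0.031, -0.013]
ft_force: [0.1, -0.0, 0.1]
width: 0.0857
finger_force: 0.0
```

```bash
cat >> h.py <<'E'
from scipy.spatial.transform import Rotation as Ro
def axes():
    o=st(); M=Ro.from_quat(o['tool_rot']).as_matrix(); print('x',M[:,0].round(3),'y',M[:,1].round(3),'z',M[:,2].round(3),'tilt',np.degrees(np.arccos(-M[2,2])).round(1)); return o,M
E
python3 -c "
from h import *
axes()"
```

```text
4.8 q [-0.104, 0.162, 0.385, 1.776, 0.065, 1.42] p [0.4506, -0.0376, 0.5932] r [0.69, 0.723, 0.031, -0.013] F [0.1, -0.0, 0.1] M [-0.0, 0.0, -0.0] w 0.086
x [-0.048  0.997  0.062] y [0.999 0.046 0.027] z [ 0.024  0.063 -0.998] tilt 3.9
```

>>> {"api": "jog_arm", "payload": {
  "steps": [
    {"x":0,"y":0,"z":-2,"yaw":0},
    {"x":0,"y":-1,"z":-4,"yaw":0},
    {"x":0,"y":-2.4,"z":-5.4,"yaw":0},
    {"x":0,"y":-3.8,"z":-6.8,"yaw":0},
    {"x":0,"y":-5.2,"z":-8.2,"yaw":0},
    {"x":0,"y":-6.6,"z":-9.6,"yaw":0},
    {"x":0,"y":-8,"z":-11,"yaw":0},
    {"x":0,"y":-8,"z":-11,"yaw":0}
  ]
}}

```text
clock: 5.6
tool_pos: [0.2697, -0.0456, 0.6996]
tool_rot: [0.688, 0.724, 0.044, 0.007]
ft_force: [0.8, 0.5, 0.8]
width: 0.0853
finger_force: 0.0
```

```bash
python3 -c "
from h import *
axes()"
```

```text
5.6 q [-0.203, -0.103, 0.42, 2.036, 0.068, 1.319] p [0.2697, -0.0456, 0.6996] r [0.688, 0.724, 0.044, 0.007] F [0.8, 0.5, 0.8] M [-0.0, 0.1, 0.0] w 0.085
x [-0.052  0.997  0.051] y [0.996 0.049 0.073] z [ 0.07   0.055 -0.996] tilt 5.1
```

>>> {"api": "jog_arm", "payload": {
  "steps": [
    {"x":0,"y":0,"z":-2,"yaw":0},
    {"x":0,"y":0,"z":-4,"yaw":0},
    {"x":0,"y":0,"z":-6,"yaw":0},
    {"x":0,"y":0,"z":-8,"yaw":0},
    {"x":0,"y":0,"z":-10,"yaw":0},
    {"x":0,"y":0,"z":-14,"yaw":0},
    {"x":0,"y":0,"z":-20,"yaw":0},
    {"x":0,"y":0,"z":-30,"yaw":0},
    {"x":0,"y":0,"z":-40,"yaw":0},
    {"x":0,"y":0,"z":-40,"yaw":0}
  ]
}}

```text
clock: 6.6
tool_pos: [0.2523, -0.036, 0.7121]
tool_rot: [0.688, 0.723, 0.056, 0.025]
ft_force: [0.1, -0.1, 0.1]
width: 0.0853
finger_force: 0.0
```

```bash
python3 -c "
from h import *
axes()"
```

```text
6.6 q [-0.178, -0.144, 0.425, 2.036, 0.065, 1.347] p [0.2523, -0.036, 0.7121] r [0.688, 0.723, 0.056, 0.025] F [0.1, -0.1, 0.1] M [-0.0, 0.1, -0.0] w 0.085
x [-0.051  0.998  0.04 ] y [0.992 0.046 0.116] z [ 0.114  0.046 -0.992] tilt 7.0
```

>>> {"api": "jog_arm", "payload": {
  "steps": [
    {"x":0,"y":0,"z":-20,"yaw":0},
    {"x":0,"y":0,"z":-20,"yaw":0}
  ]
}}

```text
clock: 6.8
tool_pos: [0.2439, -0.0331, 0.7258]
tool_rot: [0.688, 0.721, 0.068, 0.045]
ft_force: [-0.6, 0.1, 0.3]
width: 0.0853
finger_force: 0.0
```

>>> {"api": "jog_arm", "payload": {
  "steps": [
    {"x":0,"y":-20,"z":0,"yaw":0},
    {"x":0,"y":-20,"z":0,"yaw":0}
  ]
}}

```text
clock: 7.0
tool_pos: [0.1481, -0.036, 0.6981]
tool_rot: [0.687, 0.722, 0.068, 0.046]
ft_force: [-0.8, -1.5, 1.7]
width: 0.0854
finger_force: 0.0
```

```bash
python3 -c "
from h import *
axes()"
```

```text
7.0 q [-0.316, -0.363, 0.245, 2.036, 0.083, 1.211] p [0.1481, -0.036, 0.6981] r [0.687, 0.722, 0.068, 0.046] F [-0.8, -1.5, 1.7] M [-0.0, 0.2, -0.0] w 0.085
x [-0.051  0.998  0.027] y [0.986 0.046 0.162] z [ 0.161  0.035 -0.986] tilt 9.5
```

>>> {"api": "jog_arm", "payload": {
  "steps": [
    {"x":0,"y":3,"z":-20,"yaw":0},
    {"x":0,"y":3,"z":-20,"yaw":0}
  ]
}}

```text
clock: 7.2
tool_pos: [0.1644, -0.0293, 0.7192]
tool_rot: [0.688, 0.718, 0.077, 0.065]
ft_force: [0.6, -1.0, -0.8]
width: 0.0854
finger_force: 0.0
```

>>> {"api": "jog_arm", "payload": {
  "steps": [
    {"x":0,"y":0,"z":-20,"yaw":0},
    {"x":0,"y":0,"z":-20,"yaw":0}
  ]
}}

```text
clock: 7.4
tool_pos: [0.1656, -0.0227, 0.7327]
tool_rot: [0.686, 0.717, 0.087, 0.081]
ft_force: [-0.5, 0.1, 0.1]
width: 0.0853
finger_force: 0.0
```

>>> {"api": "jog_arm", "payload": {
  "steps": [
    {"x":0,"y":0,"z":-20,"yaw":0},
    {"x":0,"y":0,"z":-20,"yaw":0}
  ]
}}

```text
clock: 7.6
tool_pos: [0.161, -0.0163, 0.7452]
tool_rot: [0.685, 0.715, 0.098, 0.098]
ft_force: [0.2, -0.4, -0.3]
width: 0.0856
finger_force: 0.0
```

>>> {"api": "jog_arm", "payload": {
  "steps": [
    {"x":0,"y":0,"z":-20,"yaw":0},
    {"x":0,"y":0,"z":-20,"yaw":0}
  ]
}}

```text
clock: 7.8
tool_pos: [0.153, -0.0108, 0.7567]
tool_rot: [0.683, 0.713, 0.11, 0.115]
ft_force: [0.4, -1.0, -0.3]
width: 0.0856
finger_force: 0.0
```

```bash
python3 -c "
from h import *
axes()"
```

```text
7.8 q [-0.098, -0.35, 0.434, 2.036, 0.03, 1.436] p [0.153, -0.0108, 0.7567] r [0.683, 0.713, 0.11, 0.115] F [0.4, -1.0, -0.3] M [-0.0, 0.3, 0.0] w 0.086
x [-0.04   0.999 -0.014] y [0.949 0.042 0.314] z [ 0.314 -0.001 -0.949] tilt 18.3
```

>>> {"api": "jog_arm", "payload": {
  "steps": [
    {"x":1,"y":2,"z":-20,"yaw":0},
    {"x":1,"y":2,"z":-20,"yaw":0}
  ]
}}

```text
clock: 8.0
tool_pos: [0.1497, -0.0032, 0.7699]
tool_rot: [0.681, 0.71, 0.123, 0.13]
ft_force: [0.2, 0.6, -0.1]
width: 0.0853
finger_force: 0.0
```

>>> {"api": "jog_arm", "payload": {
  "steps": [
    {"x":1,"y":0,"z":-20,"yaw":0},
    {"x":1,"y":0,"z":-20,"yaw":0}
  ]
}}

```text
clock: 8.2
tool_pos: [0.1347, 0.0007, 0.779]
tool_rot: [0.678, 0.707, 0.138, 0.145]
ft_force: [-0.3, -0.1, 0.1]
width: 0.0856
finger_force: 0.0
```

>>> {"api": "jog_arm", "payload": {
  "steps": [
    {"x":1,"y":0,"z":-20,"yaw":0},
    {"x":1,"y":0,"z":-20,"yaw":0}
  ]
}}

```text
clock: 8.4
tool_pos: [0.121, -0.0042, 0.7927]
tool_rot: [0.67, 0.706, 0.163, 0.161]
ft_force: [-0.5, 2.1, -0.3]
width: 0.0855
finger_force: 0.0
```

>>> {"api": "jog_arm", "payload": {
  "steps": [
    {"x":0,"y":0,"z":-20,"yaw":0},
    {"x":0,"y":0,"z":-20,"yaw":0}
  ]
}}

```text
clock: 8.6
tool_pos: [0.1159, -0.0097, 0.8148]
tool_rot: [0.668, 0.689, 0.211, 0.185]
ft_force: [0.2, 0.9, 0.6]
width: 0.0853
finger_force: 0.0
```

```bash
python3 -c "
from h import *
axes()"
```

```text
8.6 q [-0.382, -0.399, 0.587, 2.036, 0.243, 1.223] p [0.1159, -0.0097, 0.8148] r [0.668, 0.689, 0.211, 0.185] F [0.2, 0.9, 0.6] M [-0.0, 0.5, 0.1] w 0.085
x [-0.039  0.999  0.027] y [0.842 0.018 0.539] z [ 0.538  0.043 -0.842] tilt 32.7
```

```bash
cat > plan.py <<'E'
from h import *
c,sn=np.cos(np.radians(35)),np.sin(np.radians(35))
PV=dict(s=(.5455,.156),b=(.540,-.074))
def plane(n,u,v,h,psi=.05):
    px,py=PV[n]; x=-u*c-h*sn; z=.148-u*sn+h*c
    return np.array([px+x*np.cos(psi)-v*np.sin(psi),py+x*np.sin(psi)+v*np.cos(psi),z])
def inplane(n,p,psi=.05):
    d=p-np.array([*PV[n],.148]); x=d[0]*np.cos(psi)+d[1]*np.sin(psi); v=-d[0]*np.sin(psi)+d[1]*np.cos(psi)
    return np.array([-x*c-d[2]*sn, v, -x*sn+d[2]*c])
def sh(M,p0,tip,L=.173):
    return (M.T@(tip-L*M[:,2]-p0)/.025).round(2)
def behind(n,phi,r,gap,h,sgn=1,hx=.011,hy=.0145):
    s=.007+gap+hx*abs(np.cos(phi))+hy*abs(np.sin(phi))
    return plane(n,r*np.cos(phi)+sgn*s*np.sin(phi),r*np.sin(phi)-sgn*s*np.cos(phi),h)
E
python3 - <<'E'
from plan import *
o,M=axes(); p=np.array(o['tool_pos'])
for h in(.12,.06,-.01): t=behind('s',.19,.088,.012,h); print(h,t.round(3),'tcp',(t-.173*M[:,2]).round(3),sh(M,p,t))
E
```

```text
8.6 q [-0.382, -0.399, 0.587, 2.036, 0.243, 1.223] p [0.1159, -0.0097, 0.8148] r [0.668, 0.689, 0.211, 0.185] F [0.2, 0.9, 0.6] M [-0.0, 0.5, 0.1] w 0.085
x [-0.039  0.999  0.027] y [0.842 0.018 0.539] z [ 0.538  0.043 -0.842] tilt 32.7
0.12 [0.402 0.133 0.193] tcp [0.309 0.126 0.339] [ 4.61 -3.66 20.41]
0.06 [0.436 0.135 0.144] tcp [0.343 0.128 0.29 ] [ 4.57 -3.56 22.81]
-0.01 [0.476 0.137 0.087] tcp [0.383 0.13  0.232] [ 4.53 -3.45 25.61]
```

>>> {"api": "jog_arm", "payload": {
  "steps": [
    {"x":0.4,"y":-0.3,"z":1.8,"yaw":0},
    {"x":0.8,"y":-0.6,"z":3.6,"yaw":0},
    {"x":1.2,"y":-0.9,"z":5.4,"yaw":0},
    {"x":1.6,"y":-1.2,"z":7.2,"yaw":0},
    {"x":2.0,"y":-1.6,"z":9,"yaw":0},
    {"x":2.5,"y":-2,"z":10.8,"yaw":0},
    {"x":3,"y":-2.4,"z":12.6,"yaw":0},
    {"x":3.5,"y":-2.7,"z":14.4,"yaw":0},
    {"x":3.9,"y":-3,"z":16.2,"yaw":0},
    {"x":4.3,"y":-3.3,"z":18,"yaw":0},
    {"x":4.6,"y":-3.6,"z":19.6,"yaw":0},
    {"x":4.6,"y":-3.6,"z":20.4,"yaw":0},
    {"x":4.6,"y":-3.6,"z":20.4,"yaw":0}
  ],
  "grip": 1
}}

```text
clock: 9.9
tool_pos: [0.3082, 0.1252, 0.3335]
tool_rot: [0.669, 0.69, 0.207, 0.182]
ft_force: [-1.0, -0.9, 0.8]
width: -0.0002
finger_force: 0.0
```

```bash
python3 - <<'E'
from plan import *
o,M=axes(); p=np.array(o['tool_pos'])
print('tip inplane',inplane('s',p+.173*M[:,2]).round(4))
for h in(.06,-.01): t=behind('s',.19,.088,.012,h); print(h,sh(M,p,t))
t=env.capture('top');s=env.capture('side'); im=[]
for q,b in((t,(130,130)),(s,(230,110))):
    a=q['color'][:,:,::-1].copy()
    im.append(cv2.resize(a[b[1]:b[1]+200,b[0]:b[0]+133],None,fx=3,fy=3,interpolation=cv2.INTER_CUBIC))
cv2.imwrite('pics/v3.png',np.hstack(im))
E
```

```text
9.9 q [0.473, -0.401, -0.863, 0.584, -0.205, 1.959] p [0.3082, 0.1252, 0.3335] r [0.669, 0.69, 0.207, 0.182] F [-1.0, -0.9, 0.8] M [-0.0, 0.5, -0.0] w -0.0
x [-0.037  0.999  0.026] y [0.848 0.018 0.53 ] z [ 0.529  0.042 -0.848] tilt 32.0
tip inplane [ 0.098  -0.0162  0.1161]
0.06 [0.01 0.33 2.23]
-0.01 [-0.03  0.48  5.02]
```

View pics/v3.png

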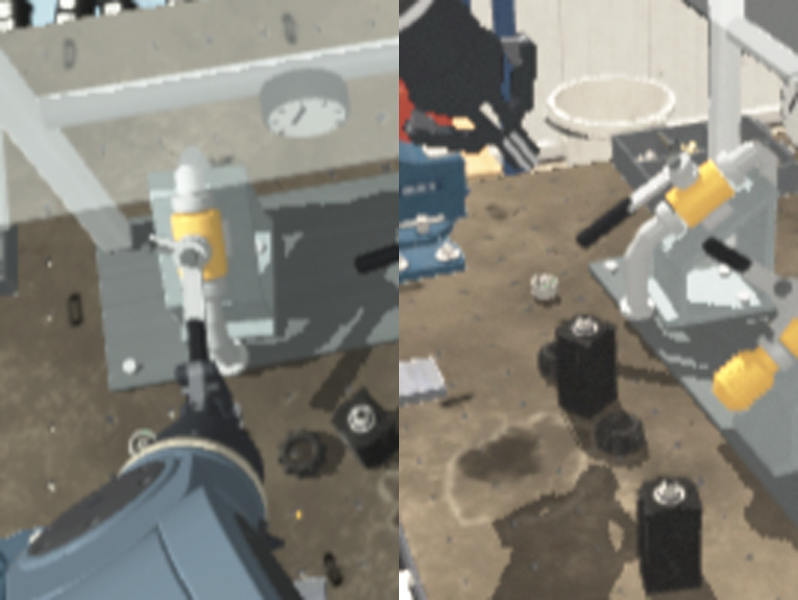

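>>> {"api": "jog_arm", "payload": {
  "steps": [
    {"x":0,"y":0.3,"z":1,"yaw":0},
    {"x":0,"y":0.4,"z":2,"yaw":0},
    {"x":0,"y":0.4,"z":3,"yaw":0},
    {"x":0,"y":0.5,"z":3.6,"yaw":0},
    {"x":0,"y":0.5,"z":4.2,"yaw":0},
    {"x":0,"y":0.5,"z":4.6,"yaw":0},
    {"x":0,"y":0.5,"z":5,"yaw":0},
    {"x":0,"y":0.5,"z":5,"yaw":0}
  ]
}}

```text
clock: 10.8
tool_pos: [0.3867, 0.1313, 0.2402]
tool_rot: [0.669, 0.689, 0.21, 0.184]
ft_force: [-0.5, 0.2, 0.7]
width: -0.0003
finger_force: 0.0
```

```bash
python3 - <<'E'
from plan import *
o,M=axes(); p=np.array(o['tool_pos'])
print('tip inplane',inplane('s',p+.173*M[:,2]).round(4))
for ph in np.arange(.2,1.7,.1): print(ph.round(2),sh(M,p,behind('s',ph,.088,0,-.01)))
t=env.capture('top');s=env.capture('side'); im=[]
for q,b in((t,(130,130)),(s,(250,120))):
    a=q['color'][:,:,::-1].copy(); tp=proj(q,p+.173*M[:,2]); print(tp); cv2.circle(a,tuple(int(k) for k in tp.round()),1,(0,0,255),-1)
    im.append(cv2.resize(a[b[1]:b[1]+150,b[0]:b[0]+100],None,fx=4,fy=4,interpolation=cv2.INTER_CUBIC))
cv2.imwrite('pics/v4.png',np.hstack(im))
E
```

```text
10.8 q [0.383, -0.104, -0.94, 0.189, -0.159, 1.88] p [0.3867, 0.1313, 0.2402] r [0.669, 0.689, 0.21, 0.184] F [-0.5, 0.2, 0.7] M [-0.1, 0.5, 0.0] w -0.0
x [-0.037  0.999  0.029] y [0.844 0.016 0.535] z [ 0.534  0.044 -0.844] tilt 32.4
tip inplane [ 0.0858 -0.0138 -0.0056]
0.2 [ 0.43 -0.18  0.19]
0.3 [ 0.75 -0.2   0.2 ]
0.4 [ 1.07 -0.18  0.2 ]
0.5 [ 1.4  -0.14  0.2 ]
0.6 [ 1.73 -0.06  0.21]
0.7 [2.06 0.06 0.21]
0.8 [2.38 0.21 0.2 ]
0.9 [2.69 0.39 0.2 ]
1.0 [2.98 0.61 0.19]
1.1 [3.26 0.87 0.19]
1.2 [3.51 1.16 0.18]
1.3 [3.72 1.48 0.17]
1.4 [3.91 1.82 0.15]
1.5 [4.06 2.2  0.14]
1.6 [4.16 2.56 0.12]
[209.09382491 245.88898284]
[303.70664741 191.18842624]
```

View pics/v4.png

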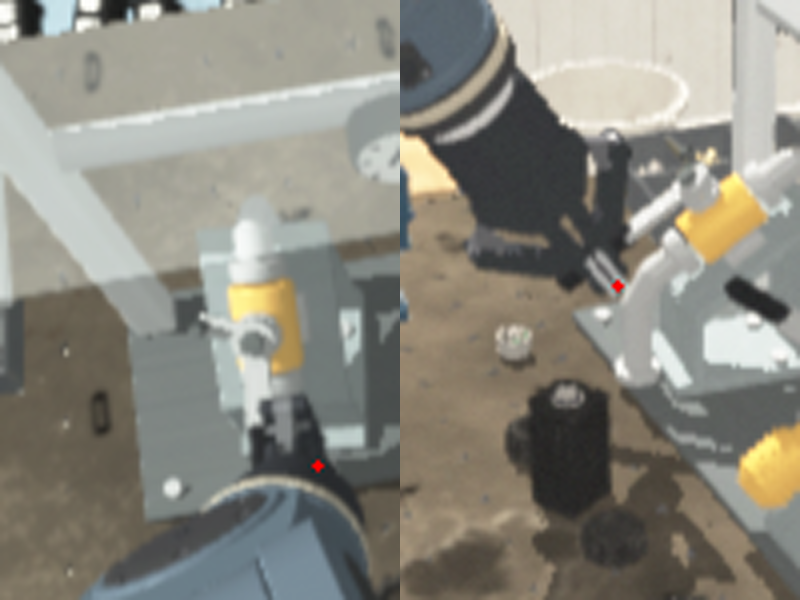

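>>> {"api": "jog_arm", "payload": {
  "steps": [
    {"x":0.4,"y":-0.2,"z":0.2,"yaw":0},
    {"x":0.75,"y":-0.2,"z":0.2,"yaw":0},
    {"x":1.1,"y":-0.2,"z":0.2,"yaw":0},
    {"x":1.4,"y":-0.15,"z":0.2,"yaw":0},
    {"x":1.7,"y":-0.05,"z":0.2,"yaw":0},
    {"x":2.05,"y":0.05,"z":0.2,"yaw":0},
    {"x":2.05,"y":0.05,"z":0.2,"yaw":0}
  ]
}}

```text
clock: 11.6
tool_pos: [0.3879, 0.1835, 0.2373]
tool_rot: [0.669, 0.689, 0.21, 0.183]
ft_force: [0.7, -0.2, 0.2]
width: -0.0002
finger_force: 0.0
```

```bash
python3 - <<'E'
from plan import *
o,M=axes(); p=np.array(o['tool_pos'])
print('tip inplane',inplane('s',p+.173*M[:,2]).round(4))
for ph in np.arange(.7,1.7,.1): print(ph.round(2),sh(M,p,behind('s',ph,.088,0,-.01)))
t=env.capture('top');s=env.capture('side')
for q in(t,s):
  for l in('supply_lever',): print([(np.round(b['box']).tolist(),round(b['p'],2)) for b in env.look_for(q,l)[:2]])
  f=lambda ph:proj(q,plane('s',.11*np.cos(ph),.11*np.sin(ph),0)).round(0); print([(round(ph,1),f(ph).tolist()) for ph in(.2,.7,.9,1.5)])
E
```

```text
11.6 q [0.516, -0.043, -0.89, 0.202, -0.226, 1.996] p [0.3879, 0.1835, 0.2373] r [0.669, 0.689, 0.21, 0.183] F [0.7, -0.2, 0.2] M [-0.0, 0.5, -0.0] w -0.0
x [-0.038  0.999  0.029] y [0.845 0.017 0.534] z [ 0.533  0.045 -0.845] tilt 32.3
tip inplane [ 0.0846  0.0385 -0.0101]
0.7 [-0.03  0.05 -0.01]
0.8 [ 0.29  0.21 -0.01]
0.9 [ 0.6   0.39 -0.01]
1.0 [ 0.89  0.61 -0.02]
1.1 [ 1.17  0.87 -0.03]
1.2 [ 1.42  1.16 -0.04]
1.3 [ 1.63  1.48 -0.05]
1.4 [ 1.82  1.83 -0.06]
1.5 [ 1.97  2.2  -0.08]
1.6 [ 2.07  2.56 -0.09]
[([190.0, 209.0, 10.0, 25.0], 0.48), ([111.0, 109.0, 229.0, 147.0], 0.2)]
[(0.2, [196.0, 258.0]), (0.7, [173.0, 252.0]), (0.9, [165.0, 247.0]), (1.5, [148.0, 224.0])]
[([298.0, 162.0, 30.0, 13.0], 0.61)]
[(0.2, [291.0, 190.0]), (0.7, [292.0, 176.0]), (0.9, [294.0, 170.0]), (1.5, [307.0, 152.0])]
```

>>> {"api": "jog_arm", "payload": {
  "steps": [
    {"x":0.3,"y":0.2,"z":0,"yaw":0},
    {"x":0.6,"y":0.4,"z":0,"yaw":0},
    {"x":0.9,"y":0.6,"z":0,"yaw":0},
    {"x":1.2,"y":0.9,"z":0,"yaw":0},
    {"x":1.4,"y":1.15,"z":0,"yaw":0},
    {"x":1.6,"y":1.45,"z":0,"yaw":0},
    {"x":1.6,"y":1.45,"z":0,"yaw":0}
  ]
}}

```text
clock: 12.5
tool_pos: [0.4177, 0.224, 0.2577]
tool_rot: [0.669, 0.689, 0.21, 0.183]
ft_force: [-0.6, 0.2, -0.3]
width: 0.0007
finger_force: 0.0
```

```bash
python3 - <<'E'
from plan import *
o,M=axes(); p=np.array(o['tool_pos'])
print('tip inplane',inplane('s',p+.173*M[:,2]).round(4))
for ph in np.arange(1.3,1.7,.05): print(ph.round(2),sh(M,p,behind('s',ph,.088,0,-.01)))
t=env.capture('top');s=env.capture('side'); im=[]
for q,b in((t,(130,130)),(s,(250,120))):
    a=q['color'][:,:,::-1].copy()
    im.append(cv2.resize(a[b[1]:b[1]+150,b[0]:b[0]+100],None,fx=4,fy=4,interpolation=cv2.INTER_CUBIC))
cv2.imwrite('pics/v5.png',np.hstack(im))
E
```

```text
12.5 q [0.567, 0.023, -0.759, 0.278, -0.252, 2.043] p [0.4177, 0.224, 0.2577] r [0.669, 0.689, 0.21, 0.183] F [-0.6, 0.2, -0.3] M [-0.0, 0.5, 0.0] w 0.001
x [-0.037  0.999  0.029] y [0.845 0.016 0.535] z [ 0.533  0.044 -0.845] tilt 32.4
tip inplane [ 0.0469  0.0774 -0.0116]
1.3 [ 0.04  0.01 -0.06]
1.35 [ 0.14  0.18 -0.07]
1.4 [ 0.23  0.35 -0.08]
1.45 [ 0.31  0.54 -0.08]
1.5 [ 0.37  0.72 -0.09]
1.55 [ 0.43  0.92 -0.1 ]
1.6 [ 0.48  1.09 -0.11]
1.65 [ 0.52  1.25 -0.11]
```

View pics/v5.png

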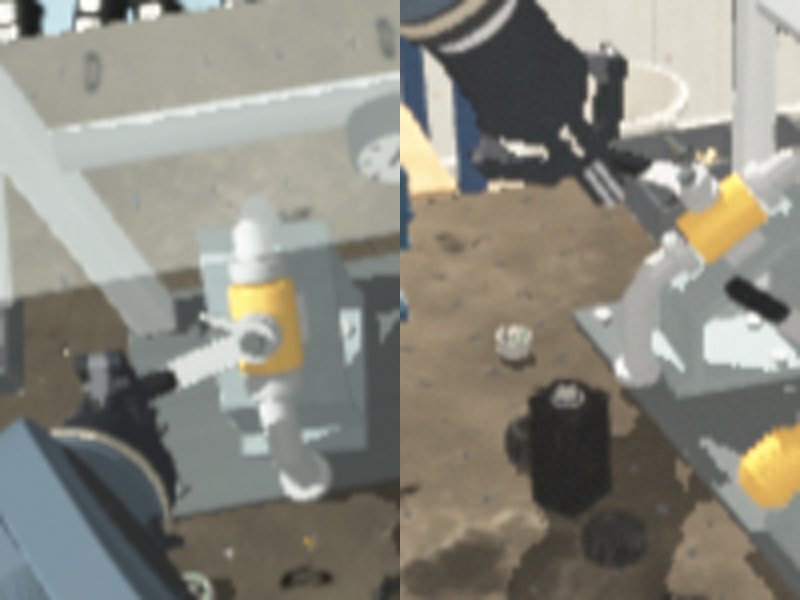

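>>> {"api": "jog_arm", "payload": {
  "steps": [
    {"x":0.1,"y":0.15,"z":0,"yaw":0},
    {"x":0.2,"y":0.3,"z":-0.05,"yaw":0},
    {"x":0.25,"y":0.4,"z":-0.05,"yaw":0},
    {"x":0.25,"y":0.4,"z":-0.05,"yaw":0}
  ]
}}

```text
clock: 13.0
tool_pos: [0.4246, 0.2296, 0.2639]
tool_rot: [0.669, 0.689, 0.21, 0.183]
ft_force: [-1.7, -1.8, -0.5]
width: 0.0
finger_force: 0.8
```

>>> {"api": "jog_arm", "payload": {
  "steps": [
    {"x":0.02,"y":0.05,"z":0,"yaw":0},
    {"x":0.04,"y":0.1,"z":0,"yaw":0}
  ]
}}

```text
clock: 13.2
tool_pos: [0.4263, 0.2304, 0.265]
tool_rot: [0.669, 0.689, 0.209, 0.183]
ft_force: [-3.1, -1.7, -1.2]
width: 0.0005
finger_force: 1.7
```

>>> {"api": "jog_arm", "payload": {
  "steps": [
    {"x":0.02,"y":0.05,"z":0,"yaw":0},
    {"x":0.04,"y":0.1,"z":0,"yaw":0}
  ]
}}

```text
clock: 13.4
tool_pos: [0.4285, 0.2315, 0.2664]
tool_rot: [0.669, 0.689, 0.21, 0.183]
ft_force: [-2.4, -2.9, -0.4]
width: 0.0001
finger_force: 1.7
```

>>> {"api": "jog_arm", "payload": {
  "steps": [
    {"x":0.01,"y":0.06,"z":0,"yaw":0},
    {"x":0.01,"y":0.06,"z":0,"yaw":0}
  ]
}}

```text
clock: 13.6
tool_pos: [0.43, 0.2319, 0.2674]
tool_rot: [0.669, 0.689, 0.21, 0.183]
ft_force: [-2.4, -2.5, -0.2]
width: -0.0002
finger_force: 1.1
```

>>> {"api": "jog_arm", "payload": {
  "steps": [
    {"x":0.01,"y":0.06,"z":0,"yaw":0},
    {"x":0.01,"y":0.06,"z":0,"yaw":0}
  ]
}}

```text
clock: 13.8
tool_pos: [0.4312, 0.2322, 0.2682]
tool_rot: [0.669, 0.689, 0.21, 0.183]
ft_force: [-2.7, -2.4, -0.5]
width: -0.0005
finger_force: 1.3
```

>>> {"api": "jog_arm", "payload": {
  "steps": [
    {"x":0.01,"y":0.06,"z":0,"yaw":0},
    {"x":0.01,"y":0.06,"z":0,"yaw":0}
  ]
}}

```text
clock: 14.0
tool_pos: [0.4324, 0.2324, 0.269]
tool_rot: [0.669, 0.689, 0.21, 0.183]
ft_force: [-2.7, -1.2, -0.7]
width: -0.0001
finger_force: 1.3
```

>>> {"api": "jog_arm", "payload": {
  "steps": [
    {"x":0.01,"y":0.06,"z":0,"yaw":0},
    {"x":0.01,"y":0.06,"z":0,"yaw":0}
  ]
}}

```text
clock: 14.2
tool_pos: [0.4337, 0.2327, 0.2698]
tool_rot: [0.669, 0.689, 0.21, 0.183]
ft_force: [-2.7, -1.2, 0.1]
width: 0.0003
finger_force: 1.3
```

>>> {"api": "jog_arm", "payload": {
  "steps": [
    {"x":0.01,"y":0.06,"z":0,"yaw":0},
    {"x":0.01,"y":0.06,"z":0,"yaw":0}
  ]
}}

```text
clock: 14.4
tool_pos: [0.4349, 0.2329, 0.2705]
tool_rot: [0.669, 0.689, 0.21, 0.183]
ft_force: [-4.1, -1.6, 0.4]
width: -0.0003
finger_force: 1.6
```

>>> {"api": "jog_arm", "payload": {
  "steps": [
    {"x":0,"y":0.05,"z":0,"yaw":0},
    {"x":0,"y":0.05,"z":0,"yaw":0}
  ]
}}

```text
clock: 14.6
tool_pos: [0.4356, 0.233, 0.2709]
tool_rot: [0.669, 0.689, 0.209, 0.183]
ft_force: [-6.8, 0.4, 0.4]
width: -0.0002
finger_force: 2.8
```

>>> {"api": "jog_arm", "payload": {
  "steps": [
    {"x":0,"y":0.05,"z":0,"yaw":0},
    {"x":0,"y":0.05,"z":0,"yaw":0}
  ]
}}

```text
clock: 14.8
tool_pos: [0.4364, 0.233, 0.2713]
tool_rot: [0.669, 0.689, 0.209, 0.182]
ft_force: [-10.3, 0.5, 0.6]
width: 0.0003
finger_force: 4.3
```

>>> {"api": "jog_arm", "payload": {
  "steps": [
    {"x":0,"y":0.08,"z":0,"yaw":0},
    {"x":0,"y":0.08,"z":0,"yaw":0}
  ]
}}

```text
clock: 15.0
tool_pos: [0.4376, 0.233, 0.272]
tool_rot: [0.669, 0.69, 0.209, 0.182]
ft_force: [-15.1, 1.4, 1.3]
width: 0.0001
finger_force: 6.4
```

>>> {"api": "jog_arm", "payload": {
  "steps": [
    {"x":0,"y":0.06,"z":0,"yaw":0},
    {"x":0,"y":0.06,"z":0,"yaw":0}
  ]
}}

```text
clock: 15.2
tool_pos: [0.4384, 0.233, 0.2724]
tool_rot: [0.669, 0.69, 0.208, 0.181]
ft_force: [-20.8, 1.6, 2.2]
width: -0.0003
finger_force: 8.7
```

>>> {"api": "jog_arm", "payload": {
  "steps": [
    {"x":0,"y":0.05,"z":0,"yaw":0},
    {"x":0,"y":0.05,"z":0,"yaw":0},
    {"x":0,"y":0.05,"z":0,"yaw":0}
  ]
}}

```text
clock: 15.5
tool_pos: [0.439, 0.233, 0.2727]
tool_rot: [0.669, 0.69, 0.208, 0.181]
ft_force: [-25.9, 2.7, 2.1]
width: 0.0002
finger_force: 10.3
```

```bash
python3 - <<'E'
from plan import *
o,M=axes(); p=np.array(o['tool_pos'])
print('tip inplane',inplane('s',p+.173*M[:,2]).round(4))
t=env.capture('top');s=env.capture('side'); im=[]
for q,b in((t,(130,130)),(s,(250,100))):
    a=q['color'][:,:,::-1].copy()
    im.append(cv2.resize(a[b[1]:b[1]+150,b[0]:b[0]+100],None,fx=4,fy=4,interpolation=cv2.INTER_CUBIC))
cv2.imwrite('pics/v6.png',np.hstack(im))
E
```

```text
15.5 q [0.557, 0.05, -0.683, 0.33, -0.243, 2.033] p [0.439, 0.233, 0.2727] r [0.669, 0.69, 0.208, 0.181] F [-25.9, 2.7, 2.1] M [0.4, 4.2, 0.5] w 0.0
x [-0.04   0.999  0.028] y [0.848 0.019 0.529] z [ 0.528  0.045 -0.848] tilt 32.0
tip inplane [ 0.0215  0.0854 -0.0118]
```

View pics/v6.png

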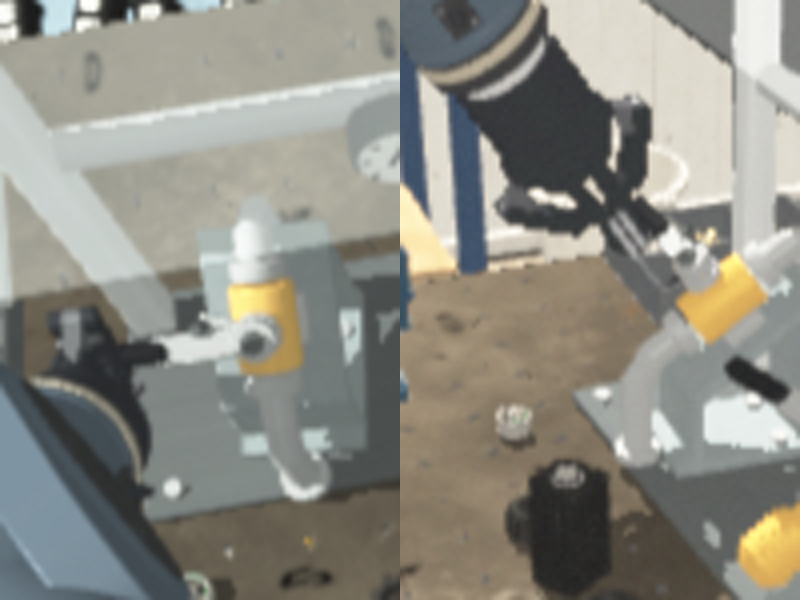

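>>> {"api": "jog_arm", "payload": {
  "steps": [
    {"x":0,"y":-0.3,"z":0,"yaw":0},
    {"x":0,"y":-0.8,"z":0,"yaw":0},
    {"x":0,"y":-1,"z":-1,"yaw":0},
    {"x":0,"y":-1,"z":-2.5,"yaw":0},
    {"x":0,"y":-1,"z":-4,"yaw":0},
    {"x":0,"y":-1,"z":-5,"yaw":0},
    {"x":0,"y":-1,"z":-5,"yaw":0}
  ]
}}

```text
clock: 16.3
tool_pos: [0.3527, 0.2276, 0.3698]
tool_rot: [0.669, 0.688, 0.213, 0.183]
ft_force: [-0.2, -0.3, 0.0]
width: -0.0001
finger_force: 0.0
```

```bash
python3 - <<'E'
from plan import *
o,M=axes(); p=np.array(o['tool_pos'])
t=env.capture('top');s=env.capture('side')
T=lambda u,v:(90+u/2,80+v/2)
print('module tops',atz(t,*T(320,379),.087).round(3),atz(t,*T(512,365),.087).round(3),'nuts',atz(t,*T(281,402),.02).round(3),atz(t,*T(380,380),.02).round(3))
for l in('bleed_lever','supply_lever'):
  for q in(t,s): print(l,[(np.round(b['box']).tolist(),round(b['p'],2)) for b in env.look_for(q,l)[:2]])
# tool centre: lever centerline + off ahead (decreasing phi)
def cen(phi,h,r=.088,off=.015): return plane('b',r*np.cos(phi)+off*np.sin(phi),r*np.sin(phi)-off*np.cos(phi),h)
for h in(.13,.06,-.01):
    tp=cen(1.42,h,off=.0); print(h,tp.round(3),(tp-.168*M[:,2]).round(3),sh(M,p,tp,.168))
tp=cen(1.42,-.01,off=0); d=np.array([.513,tp[1],.33])-tp; d[1]=0; z=M[:,2]*[1,0,1]; print('edge along',-d@z,'perp',d@M[:,1])
E
```

```text
16.3 q [0.674, -0.199, -0.638, 0.642, -0.303, 2.14] p [0.3527, 0.2276, 0.3698] r [0.669, 0.688, 0.213, 0.183] F [-0.2, -0.3, 0.0] M [-0.1, 0.5, 0.0] w -0.0
x [-0.038  0.999  0.032] y [0.843 0.015 0.538] z [ 0.537  0.047 -0.842] tilt 32.6
module tops [0.411 0.048 0.087] [ 0.399 -0.179  0.087] nuts [0.406 0.106 0.02 ] [ 0.419 -0.019  0.02 ]
bleed_lever [([248.0, 204.0, 52.0, 18.0], 0.62)]
bleed_lever [([332.0, 188.0, 33.0, 29.0], 0.53), ([274.0, 202.0, 12.0, 10.0], 0.21)]
supply_lever [([144.0, 210.0, 55.0, 17.0], 0.76), ([247.0, 202.0, 50.0, 20.0], 0.51)]
supply_lever [([306.0, 151.0, 20.0, 20.0], 0.72)]
0.13 [0.45  0.009 0.247] [0.36  0.001 0.388] [-9.05  0.52 -0.9 ]
0.06 [0.49  0.011 0.19 ] [0.4   0.003 0.331] [-9.11  0.64  1.9 ]
-0.01 [0.531 0.013 0.132] [0.44  0.005 0.274] [-9.16  0.76  4.7 ]
edge along 0.1760289991825123 perp 0.09159026831103946
```

>>> {"api": "jog_arm", "payload": {
  "steps": [
    {"x":-1.2,"y":0,"z":-0.9,"yaw":0},
    {"x":-2.6,"y":0,"z":-0.9,"yaw":0},
    {"x":-4.2,"y":0,"z":-0.9,"yaw":0},
    {"x":-5.8,"y":0,"z":-0.9,"yaw":0},
    {"x":-7.4,"y":0.2,"z":-0.9,"yaw":0},
    {"x":-8.4,"y":0.4,"z":-0.9,"yaw":0},
    {"x":-9,"y":0.5,"z":-0.9,"yaw":0},
    {"x":-9.1,"y":0.5,"z":-0.9,"yaw":0},
    {"x":-9.1,"y":0.5,"z":-0.9,"yaw":0}
  ],
  "grip": 0.47
}}

```text
clock: 17.5
tool_pos: [0.3603, -0.0012, 0.3853]
tool_rot: [0.67, 0.689, 0.209, 0.183]
ft_force: [0.5, -0.1, -0.3]
width: 0.0449
finger_force: 0.0
```

```bash
cat >> plan.py <<'E'
def cen(phi,h,r=.088,off=.015): return plane('b',r*np.cos(phi)+off*np.sin(phi),r*np.sin(phi)-off*np.cos(phi),h)
E
python3 - <<'E'
from plan import *
o,M=axes(); p=np.array(o['tool_pos'])
print('tip',inplane('b',p+.168*M[:,2]).round(4))
for h in(.06,.03,-.01): print(h,sh(M,p,cen(1.42,h,off=0),.168))
t=env.capture('top');s=env.capture('side'); im=[]
for q,b in((t,(220,150)),(s,(290,120))):
    a=q['color'][:,:,::-1].copy()
    for X in (cen(1.42,0,off=0),cen(1.42,0,r=.11,off=0)): cv2.circle(a,tuple(int(k) for k in proj(q,X).round()),0,(0,0,255),-1)
    im.append(cv2.resize(a[b[1]:b[1]+150,b[0]:b[0]+100],None,fx=4,fy=4,interpolation=cv2.INTER_CUBIC))
cv2.imwrite('pics/v7.png',np.hstack(im))
E
```

```text
17.5 q [-0.026, -0.384, -0.728, 0.666, 0.057, 1.534] p [0.3603, -0.0012, 0.3853] r [0.67, 0.689, 0.209, 0.183] F [0.5, -0.1, -0.3] M [-0.0, 0.5, 0.0] w 0.045
x [-0.035  0.999  0.028] y [0.846 0.015 0.533] z [ 0.532  0.043 -0.846] tilt 32.2
tip [0.0161 0.0844 0.1274]
0.06 [0.07 0.24 2.69]
0.03 [0.05 0.3  3.89]
-0.01 [0.02 0.38 5.49]
```

View pics/v7.png

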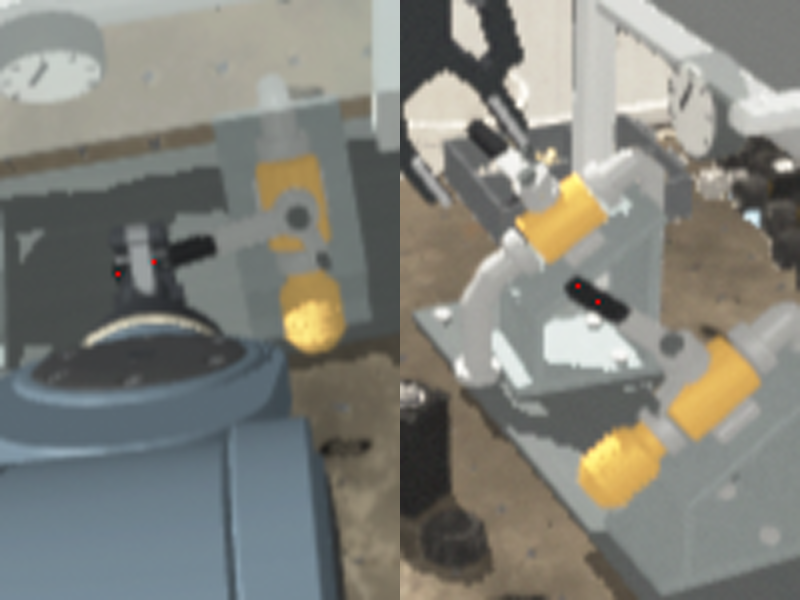

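>>> {"api": "jog_arm", "payload": {
  "steps": [
    {"x":0,"y":0.2,"z":1,"yaw":0},
    {"x":0,"y":0.3,"z":2,"yaw":0},
    {"x":0,"y":0.3,"z":3,"yaw":0},
    {"x":0,"y":0.3,"z":3.6,"yaw":0},
    {"x":0,"y":0.35,"z":4.2,"yaw":0},
    {"x":0,"y":0.4,"z":4.8,"yaw":0},
    {"x":0,"y":0.4,"z":5.3,"yaw":0},
    {"x":0,"y":0.4,"z":5.5,"yaw":0},
    {"x":0,"y":0.4,"z":5.5,"yaw":0}
  ]
}}

```text
clock: 18.5
tool_pos: [0.4418, 0.0061, 0.2744]
tool_rot: [0.669, 0.69, 0.209, 0.182]
ft_force: [0.0, -0.7, -0.6]
width: 0.0455
finger_force: 0.0
```

```bash
python3 - <<'E'
from plan import *
o,M=axes(); p=np.array(o['tool_pos'])
print('tip',inplane('b',p+.168*M[:,2]).round(4))
for k in range(15):
    ph=1.42-.1*k; print(round(ph,2),sh(M,p,cen(ph,-.01),.168),'yaw',round(-.1*k/np.radians(8),2))
s=env.capture('side'); a=s['color'][120:270,290:390,::-1]
cv2.imwrite('pics/v8.png',cv2.resize(a,None,fx=4,fy=4,interpolation=cv2.INTER_CUBIC))
E
```

```text
18.5 q [-0.001, -0.091, -0.826, 0.274, 0.045, 1.553] p [0.4418, 0.0061, 0.2744] r [0.669, 0.69, 0.209, 0.182] F [0.0, -0.7, -0.6] M [-0.1, 0.5, 0.0] w 0.045
x [-0.038  0.999  0.028] y [0.846 0.017 0.533] z [ 0.532  0.044 -0.846] tilt 32.2
tip [ 0.0127  0.0879 -0.0103]
1.42 [-0.14 -0.61  0.02] yaw -0.0
1.32 [-0.28 -0.94  0.03] yaw -0.72
1.22 [-0.45 -1.25  0.04] yaw -1.43
1.12 [-0.65 -1.55  0.05] yaw -2.15
1.02 [-0.88 -1.82  0.06] yaw -2.86
0.92 [-1.13 -2.07  0.07] yaw -3.58
0.82 [-1.41 -2.3   0.08] yaw -4.3
0.72 [-1.71 -2.49  0.08] yaw -5.01
0.62 [-2.03 -2.65  0.09] yaw -5.73
0.52 [-2.36 -2.78  0.09] yaw -6.45
0.42 [-2.7  -2.88  0.09] yaw -7.16
0.32 [-3.05 -2.94  0.08] yaw -7.88
0.22 [-3.41 -2.97  0.08] yaw -8.59
0.12 [-3.77 -2.96  0.07] yaw -9.31
0.02 [-4.12 -2.92  0.06] yaw -10.03
```

View pics/v8.png

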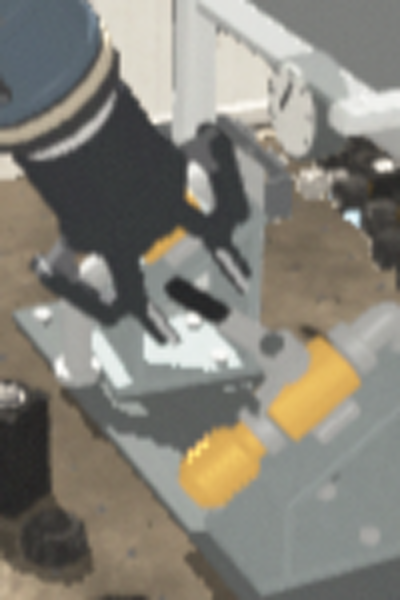

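>>> {"api": "jog_arm", "payload": {
  "steps": [
    {"x":-0.1,"y":-0.4,"z":0,"yaw":0},
    {"x":-0.2,"y":-0.7,"z":0,"yaw":-0.4},
    {"x":-0.3,"y":-0.95,"z":0,"yaw":-0.8},
    {"x":-0.45,"y":-1.25,"z":0.05,"yaw":-1.5},
    {"x":-0.65,"y":-1.55,"z":0.05,"yaw":-2.2},
    {"x":-0.9,"y":-1.8,"z":0.05,"yaw":-2.9},
    {"x":-1.15,"y":-2.05,"z":0.05,"yaw":-3.6},
    {"x":-1.4,"y":-2.3,"z":0.1,"yaw":-4.3},
    {"x":-1.4,"y":-2.3,"z":0.1,"yaw":-4.3}
  ]
}}

```text
clock: 19.45
tool_pos: [0.3952, -0.0309, 0.2413]
tool_rot: [0.435, 0.856, 0.146, 0.237]
ft_force: [0.3, 1.0, 0.6]
width: 0.0454
finger_force: 0.5
```

```bash
python3 - <<'E'
from plan import *
o,M=axes(); p=np.array(o['tool_pos'])
print('tip',inplane('b',p+.168*M[:,2]).round(4))
for k in range(11):
    ph=.82-.1*k; print(round(ph,2),sh(M,p,cen(ph,-.01),.168),'yaw',round(-.1*k/np.radians(8),2))
t=env.capture('top');s=env.capture('side'); im=[]
for q,b in((t,(220,150)),(s,(290,120))):
    a=q['color'][:,:,::-1]
    im.append(cv2.resize(a[b[1]:b[1]+150,b[0]:b[0]+100],None,fx=4,fy=4,interpolation=cv2.INTER_CUBIC))
cv2.imwrite('pics/v9.png',np.hstack(im))
E
```

```text
19.45 q [-0.116, -0.138, -0.967, 0.186, 0.105, 0.855] p [0.3952, -0.0309, 0.2413] r [0.435, 0.856, 0.146, 0.237] F [0.3, 1.0, 0.6] M [0.2, 0.4, 0.1] w 0.045
x [-0.509  0.814 -0.279] y [0.676 0.579 0.457] z [ 0.534  0.043 -0.845] tilt 32.4
tip [ 0.071   0.0531 -0.0097]
0.82 [0.03 0.02 0.01] yaw -0.0
0.72 [-0.1  -0.31  0.02] yaw -0.72
0.62 [-0.27 -0.62  0.02] yaw -1.43
0.52 [-0.47 -0.92  0.02] yaw -2.15
0.42 [-0.7  -1.19  0.02] yaw -2.86
0.32 [-0.96 -1.44  0.02] yaw -3.58
0.22 [-1.23 -1.67  0.01] yaw -4.3
0.12 [-1.53 -1.86  0.01] yaw -5.01
0.02 [-1.85 -2.03  0.  ] yaw -5.73
-0.08 [-2.18 -2.16 -0.01] yaw -6.45
-0.18 [-2.53 -2.25 -0.02] yaw -7.16
```

View pics/v9.png

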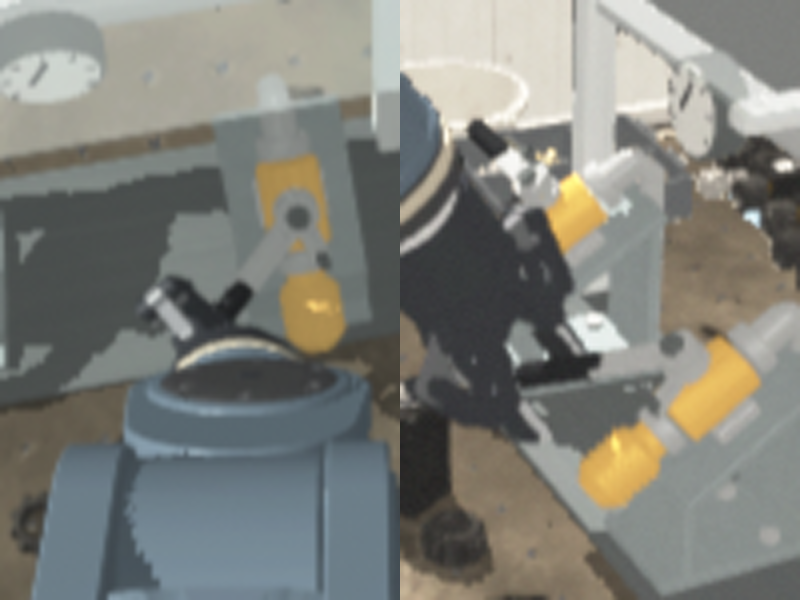

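>>> {"api": "jog_arm", "payload": {
  "steps": [
    {"x":-0.1,"y":-0.3,"z":0,"yaw":-0.7},
    {"x":-0.25,"y":-0.6,"z":0,"yaw":-1.4},
    {"x":-0.45,"y":-0.9,"z":0,"yaw":-2.1},
    {"x":-0.7,"y":-1.2,"z":0,"yaw":-2.8},
    {"x":-0.95,"y":-1.45,"z":0,"yaw":-3.5},
    {"x":-1.2,"y":-1.65,"z":0,"yaw":-4.3},
    {"x":-1.2,"y":-1.65,"z":0,"yaw":-4.3}
  ]
}}

```text
clock: 20.25
tool_pos: [0.3834, -0.079, 0.2309]
tool_rot: [0.163, 0.946, 0.07, 0.27]
ft_force: [1.3, 0.9, 0.8]
width: 0.0452
finger_force: 0.7
```

```bash
python3 - <<'E'
from plan import *
o,M=axes(); p=np.array(o['tool_pos'])
print('tip',inplane('b',p+.168*M[:,2]).round(4))
for k in range(9):
    ph=.22-.05*k; print(round(ph,2),sh(M,p,cen(ph,-.01),.168))
E
```

```text
20.25 q [-0.27, -0.121, -0.982, 0.174, 0.185, 0.123] p [0.3834, -0.079, 0.2309] r [0.163, 0.946, 0.07, 0.27] F [1.3, 0.9, 0.8] M [0.2, 0.3, 0.1] w 0.045
x [-0.801  0.347 -0.487] y [0.272 0.937 0.22 ] z [ 0.533  0.044 -0.845] tilt 32.3
tip [ 0.0887  0.0057 -0.01  ]
0.22 [-0.   -0.05 -0.  ]
0.17 [-0.07 -0.21 -0.  ]
0.12 [-0.14 -0.38 -0.01]
0.07 [-0.22 -0.54 -0.01]
0.02 [-0.31 -0.69 -0.01]
-0.03 [-0.4  -0.84 -0.02]
-0.08 [-0.51 -0.99 -0.02]
-0.13 [-0.62 -1.13 -0.03]
-0.18 [-0.74 -1.26 -0.03]
```

>>> {"api": "jog_arm", "payload": {
  "steps": [
    {"x":-0.05,"y":-0.12,"z":0,"yaw":0},
    {"x":-0.1,"y":-0.24,"z":0,"yaw":0},
    {"x":-0.1,"y":-0.24,"z":0,"yaw":0}
  ]
}}

```text
clock: 20.55
tool_pos: [0.3833, -0.085, 0.2303]
tool_rot: [0.164, 0.946, 0.07, 0.269]
ft_force: [-2.1, 3.9, -0.4]
width: 0.0458
finger_force: 1.5
```

>>> {"api": "jog_arm", "payload": {
  "steps": [
    {"x":-0.03,"y":-0.07,"z":0,"yaw":0},
    {"x":-0.03,"y":-0.07,"z":0,"yaw":0}
  ]
}}

```text
clock: 20.75
tool_pos: [0.3835, -0.0869, 0.2303]
tool_rot: [0.164, 0.947, 0.07, 0.269]
ft_force: [-2.0, 4.9, -1.1]
width: 0.0453
finger_force: 1.9
```

>>> {"api": "jog_arm", "payload": {
  "steps": [
    {"x":-0.03,"y":-0.07,"z":0,"yaw":0},
    {"x":-0.03,"y":-0.07,"z":0,"yaw":0}
  ]
}}

```text
clock: 20.95
tool_pos: [0.3837, -0.0889, 0.2304]
tool_rot: [0.163, 0.947, 0.07, 0.269]
ft_force: [-1.9, 4.0, -1.7]
width: 0.0451
finger_force: 1.9
```

>>> {"api": "jog_arm", "payload": {
  "steps": [
    {"x":-0.03,"y":-0.07,"z":0,"yaw":0},
    {"x":-0.03,"y":-0.07,"z":0,"yaw":0}
  ]
}}

```text
clock: 21.15
tool_pos: [0.3839, -0.0909, 0.2304]
tool_rot: [0.163, 0.947, 0.07, 0.269]
ft_force: [-3.0, 3.5, -2.4]
width: 0.0452
finger_force: 1.9
```

>>> {"api": "jog_arm", "payload": {
  "steps": [
    {"x":-0.03,"y":-0.07,"z":0,"yaw":0},
    {"x":-0.03,"y":-0.07,"z":0,"yaw":0}
  ]
}}

```text
clock: 21.35
tool_pos: [0.3839, -0.0926, 0.2303]
tool_rot: [0.163, 0.947, 0.07, 0.269]
ft_force: [-3.3, 6.3, -1.6]
width: 0.0454
finger_force: 3.2
```

>>> {"api": "jog_arm", "payload": {
  "steps": [
    {"x":-0.04,"y":-0.07,"z":0,"yaw":0},
    {"x":-0.04,"y":-0.07,"z":0,"yaw":0}
  ]
}}

```text
clock: 21.55
tool_pos: [0.384, -0.0942, 0.2301]
tool_rot: [0.163, 0.947, 0.071, 0.269]
ft_force: [-4.7, 12.1, 0.2]
width: 0.0453
finger_force: 6.1
```

>>> {"api": "jog_arm", "payload": {
  "steps": [
    {"x":-0.04,"y":-0.07,"z":0,"yaw":0},
    {"x":-0.04,"y":-0.07,"z":0,"yaw":0}
  ]
}}

```text
clock: 21.75
tool_pos: [0.3841, -0.0957, 0.23]
tool_rot: [0.162, 0.947, 0.071, 0.268]
ft_force: [-7.8, 19.3, 1.0]
width: 0.0452
finger_force: 9.4
```

>>> {"api": "jog_arm", "payload": {
  "steps": [
    {"x":-0.01,"y":-0.03,"z":0,"yaw":0},
    {"x":-0.01,"y":-0.03,"z":0,"yaw":0},
    {"x":-0.01,"y":-0.03,"z":0,"yaw":0}
  ]
}}

```text
clock: 22.05
tool_pos: [0.3841, -0.0962, 0.23]
tool_rot: [0.162, 0.947, 0.072, 0.268]
ft_force: [-7.1, 20.8, 1.9]
width: 0.0451
finger_force: 10.8
```

```bash
python3 - <<'E'
from plan import *
o,M=axes(); p=np.array(o['tool_pos'])
print('tip',inplane('b',p+.168*M[:,2]).round(4))
t=env.capture('top');s=env.capture('side'); im=[]
for q,b in((t,(220,150)),(s,(290,120))):
    a=q['color'][:,:,::-1]
    im.append(cv2.resize(a[b[1]:b[1]+150,b[0]:b[0]+100],None,fx=4,fy=4,interpolation=cv2.INTER_CUBIC))
cv2.imwrite('pics/v10.png',np.hstack(im))
E
```

```text
22.05 q [-0.323, -0.104, -0.967, 0.184, 0.217, 0.075] p [0.3841, -0.0962, 0.23] r [0.162, 0.947, 0.072, 0.268] F [-7.1, 20.8, 1.9] M [3.2, 1.2, 2.7] w 0.045
x [-0.803  0.346 -0.485] y [0.268 0.937 0.223] z [ 0.531  0.049 -0.846] tilt 32.2
tip [ 0.0896 -0.0106 -0.0107]
```

View pics/v10.png

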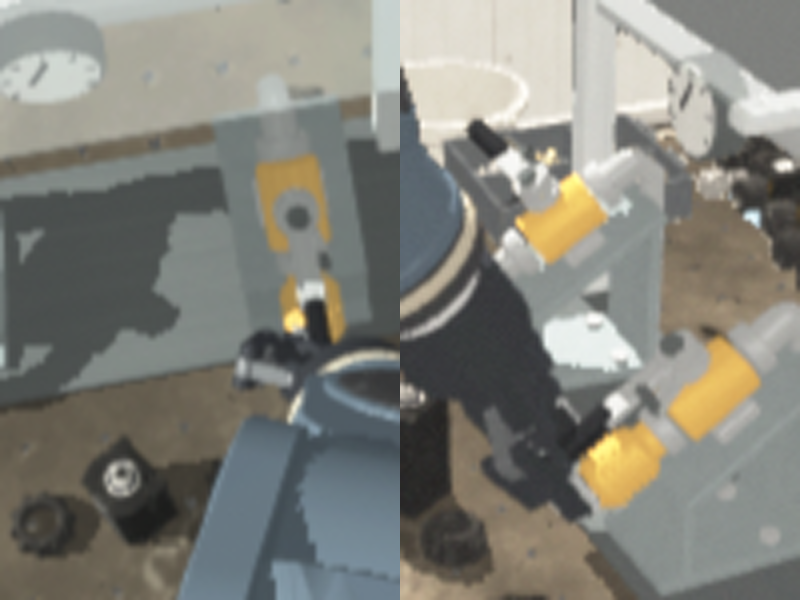

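>>> {"api": "jog_arm", "payload": {
  "steps": [
    {"x":0.1,"y":0.2,"z":0,"yaw":0},
    {"x":0.15,"y":0.5,"z":0,"yaw":0},
    {"x":0.15,"y":0.5,"z":-1,"yaw":0},
    {"x":0.15,"y":0.5,"z":-2.5,"yaw":0},
    {"x":0.15,"y":0.5,"z":-4,"yaw":0},
    {"x":0.15,"y":0.5,"z":-5.5,"yaw":0},
    {"x":0.15,"y":0.5,"z":-7,"yaw":0},
    {"x":0.15,"y":0.5,"z":-7,"yaw":0},
    {"x":0.15,"y":0.5,"z":-7,"yaw":0}
  ]
}}

```text
clock: 23.05
tool_pos: [0.2922, -0.0925, 0.3804]
tool_rot: [0.163, 0.946, 0.069, 0.271]
ft_force: [-0.1, -0.0, -0.4]
width: 0.0452
finger_force: 0.0
```

```bash
python3 - <<'E'
from plan import *
st()
t=env.capture('top');s=env.capture('side')
for l in('bleed_lever','supply_lever','module_l','nut_a','insert_a'):
  for q in(t,s): print(l,[(np.round(b['box']).astype(int).tolist(),round(b['p'],2)) for b in env.look_for(q,l)[:2]])
for q in(t,s): print('pred tips: bleed phi .05',proj(q,plane('b',.11,.0055,0)).round(),'supply 1.58',proj(q,plane('s',-.001,.11,0)).round())
E
```

```text
23.05 q [-0.427, -0.483, -0.78, 0.766, 0.263, -0.017] p [0.2922, -0.0925, 0.3804] r [0.163, 0.946, 0.069, 0.271] F [-0.1, -0.0, -0.4] M [-0.1, 0.5, -0.0] w 0.045
bleed_lever [([288, 199, 16, 51], 0.65)]
bleed_lever [([322, 202, 44, 40], 0.55), ([306, 151, 21, 22], 0.24)]
supply_lever [([147, 211, 54, 19], 0.73), ([286, 199, 15, 51], 0.18)]
supply_lever [([305, 151, 22, 20], 0.68)]
module_l [([241, 258, 19, 32], 0.79), ([338, 254, 14, 22], 0.79)]
module_l [([310, 270, 24, 38], 0.9), ([279, 216, 26, 36], 0.75)]
nut_a [([271, 264, 20, 18], 0.61), ([224, 275, 15, 12], 0.58)]
nut_a [([287, 366, 89, 41], 0.65), ([295, 248, 16, 11], 0.49)]
insert_a [([170, 276, 11, 9], 0.58)]
insert_a [([275, 204, 7, 7], 0.62), ([295, 251, 16, 13], 0.35)]
pred tips: bleed phi .05 [299. 248.] supply 1.58 [147. 220.]
pred tips: bleed phi .05 [322. 239.] supply 1.58 [309. 150.]
```

Both levers sit at their stops, the bystanders haven't moved, and the arm is clear.

```bash
python3 -c "
from bench import env
print(env.close_job())"
```

```text
the job is handed in; nothing more can be done
None
```

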